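# Find the master spline of a toothed coupling wheel on a torque sensor and set its pickup

## Robot

A 6-joint arm with a two-finger parallel gripper is mounted at the origin on the work surface. World frame = base frame: x ahead of the robot, y to its left, z up, the work surface at z = 0. Lengths are in mm, angles in rad, forces in N, time in s.
With the tool pointing down it reaches from about 350 to 925 mm from the base axis. Payload 6.4 kg.
Tool frame: the origin (TCP) lies between the finger pads; the fingertips stand 17 mm ahead of it and the grasp point (between the pads) lies 2 mm behind it; x points along the fingers, y is the direction in which the jaws open and shut, and the axes are right-handed (so a half turn about x gives the same grasp; the last joint's range is limited). The gripper opens to 85 mm and grips with 20 to 120 N. Pads are 22 mm wide; open, the fingers measure 114 mm over their backs; the gripper's body (76 mm by 85 mm) begins 54 mm behind the grasp point. The pads swing forward as they close: fully open they stand 13 mm farther back than shut.
Start: joints at [-0.174, 0.245, 1.558, -0, 1.339, -0.174], TCP at [650.011, 0.004, 248.29] pointing down, gripper open.
Joint ranges: [-3.13, 3.13], [-1.02, 2.26], [0.13, 2.54], [-0.95, 4.09], [0.21, 2.88], [-2.74, 2.74]. Speed limits (rad/s): [2.57, 2.57, 3.14, 3.14, 3.14, 3.14].

## Interface

Orientations are given as a rotation vector (axis times angle).
In Python, from cell import robot gives the robot as it stands.
- The arm moves only by the shell command python3 -m pendant 'ROWS'. ROWS is text: rows parted by semicolons, each of 5 numbers parted by spaces: the finger opening in mm, from 0 to 85.4, then the shift along the tool's x, y, z in mm, then the turn about the tool's x in rad. A call has 1 to 10 rows; each row shifts and turns the commanded pose from where the row before left it, along the tool's axes as they then stand; what a row does not reach is not made up. A row lasts 1/10 s, in which the tool goes at most 50 mm and 8.59 degrees, less where a joint would pass 70% of its speed; a pose out of reach is approached as far as the arm can. A call is refused whole if a number of a shift passes 50 or a number of a turn 0.15, either way. A call with a gripper value outside its range is refused whole. The fingers move at their own pace and stop on an object; the grip force is fixed at half the most. Time passes only in rows, so rows that do not move let the fingers close. It gives the time, the measured TCP pose, the force and the opening at its end, in the units of the state.
- robot.state(): the state, without advancing time (a new reading comes with each control period).
- robot.capture(name): name is "scene" or "side" or "wrist"; returns a dict with "color" (384x512x3 uint8, red, green, blue), "fx", "fy", "cx", "cy" (pixels), "eye" and "rotation" of the camera in the world. Camera axes: x right, y down, z forward; pixel columns grow to the right and rows downward; lengths in mm; the calibration is good to about 2 mm. A picture is of the moment at which its call begins. There is no depth.
- robot.job_done(): hands the job in, once; it reports no verdict.
The state is a dict: "t": time; "qpos": joint angles; "joint_vel": joint speeds; "effort": joint torques, N m; "position": TCP position; "tcp_rot": TCP orientation; "wrist_force": force on the tool from outside, world axes, zero at the start; "moment": the same for the moment, N m; "width": opening from 0.0 (shut) to 1.0 (fully open).
Only numpy, scipy, OpenCV 4.12 (cv2) and the standard library are available. Lean on these libraries where they do the work, as an engineer would, in place of code of your own. Each camera call takes 0.05 s, during which the arm holds its last target.

## Task

The toothed coupling wheel is sitting loose on the end of the torque sensor's splined shaft, not engaged: turn it until its wide slot finds the wide master spline (the two red marks line up) and it slides down fully home, flat on the shaft's shoulder. Also swing the speed pickup arm in to its stop, so that the pickup faces the wheel's teeth, and leave the load cell, the brass weight and the screwdriver where they lie.

Things in the scene. Friction and masses are not known exactly. Their poses are not given: they have to be found in the camera images.
- stand: Torque sensor upright in a calibration stand fixed to the table; place and heading vary. Origin: on the vertical shaft axis at table height; x points to the middle of the wide master spline. Base plate 200 x 210 x 12 mm (x -95..105, y -117..93), grey sensor body 92 across up to z 62, blue box on its +y side up to z 57. All z given below are above the table.
- shoulder (a point): Centre of the top of the steel shoulder (58 mm across, z 72), the wheel's home. From z 72 to 96 the shaft carries five splines 46 mm across their tips: master 14 mm wide at 0 deg (stand's x), narrow ones 6 mm wide at 100, 140, 210, 270 deg counter-clockwise from above: the wheel goes on one way only.
- shaft_end (a point): Centre of the shaft's top end (z 114), a plain round core 36 mm across above the splines (z 96 to 114), which centres the wheel while it is turned. A red mark on the end face runs from the centre towards the master spline.
- wheel: Loose toothed coupling wheel, aluminium, about 0.4 kg, 110 mm over its teeth, disc 14 thick. Origin: centre of underside; z up; x through the wide slot. 38 mm bore with slots 1.2 mm wider per side than the splines (3 deg play either way). Starts level on the spline ends (underside z 96), 25 to 180 deg from engaging either way. Lined up it drops by its own weight to the shoulder (underside z 72).
- wheel_mark (a point): Middle of the red mark on the wheel's top face, 37 mm from its axis on the wide slot's side (wheel's x), height 14 mm above the wheel's underside. The wheel is lined up when this mark lies on the same side as the red mark on the shaft's end.
- wheel_jaw (a point): Top of one of three upright jaws on the wheel, 40 mm from its axis, at 60 deg from the wheel's x; the others at 180 and 300. Jaws: 24 mm high (14 to 38 above the underside), 30 to 50 mm from the axis, 36 deg wide. In the 84 deg gaps (centred 0, 120, 240) a shut gripper can be lowered to push a jaw round; a few N turn the wheel. Once down, the jaw tops are at z 110.
- pickup (a joint): Swing angle of the speed pickup arm (rad). 0: in against its stop, sensor tip 2.5 mm from the teeth of the wheel. Grows as it swings out, counter-clockwise from above, to 1.2; starts 0.6 to 1.05 out. Stays where left; about 2 N at the knob moves it. It clears the wheel whether the wheel is up or down.
- pickup_pivot (a point): Top of the arm's vertical pivot (z 90), at x 70, y -85 mm of the stand. The arm's frame has its origin here and is the stand's frame turned by the joint angle.
- pickup_knob (a point): Top centre of the black knob (18 mm across, z 98 to 128) near the arm's free end, at x -70, y -12 mm in the arm's frame. To swing the arm in, push the knob from its outer side (arm's -y) towards the arm's +y, round the pivot. Beneath it the arm and sensor reach up to z 90 (the sensor's plug 22 mm beyond the knob's outer edge, up to z 86).
- load_cell: Bystander: aluminium bar load cell 130 x 30 x 32 mm, lying along its x; origin at the centre of its underside.
- weight: Bystander: brass knob weight 38 mm across, 66 mm high, upright; origin at the centre of its underside.
- driver: Bystander: screwdriver 190 mm long lying along its x.

How it is judged (in metres and radians):
At the end, for the whole second after the job is handed in: The wheel is down on the shoulder (underside within 2.5 mm of it), level within 0.05 rad, on the shaft axis within 4 mm and at rest; the pickup arm is within 0.07 rad (4 deg) of its stop (z of wheel in the frame of stand between 0.069 and 0.0745 m and horizontal distance between wheel and stand below 0.004 m and angle between the z axis of wheel and the z axis of stand, either way round below 0.05 rad and linear speed of wheel below 0.02 m/s and value of joint pickup below 0.07 rad); the robot touches nothing.
It fails at once if the load cell is moved by more than 25 mm (distance of load_cell from where it was at the start of the episode above 0.025 m).
It fails at once if the brass weight is moved by more than 25 mm (distance of weight from where it was at the start of the episode above 0.025 m).
It fails at once if the screwdriver is moved by more than 25 mm (distance of driver from where it was at the start of the episode above 0.025 m).
It also fails if it takes over 58 s, if anything falls off the work surface, if the arm or the gripper's body presses on something with over 40 N, if the wrist force passes 120 N, or if a joint passes its speed limit or range.

## Working session

There is one attempt and no reset: what is moved stays moved. The work goes in short steps, Python scripts to look and compute and a shell command to move; the robot and the scene stay as the last step left them, time stands still between calls to the robot, and variables do not carry over. Pictures are saved under pics/ and viewed, and the job is handed in when it is done.

```bash
mkdir -p pics; ls; python3 - <<'E'
from cell import robot
import cv2
s=robot.state();print(s)
for n in("scene","side","wrist"):
    c=robot.capture(n);cv2.imwrite(f"pics/{n}0.png",c["color"][:,:,::-1]);print(n,[c[k] for k in("fx","fy","cx","cy","eye","rotation")])
E
```

```text
pics
{'t': 0.0, 'qpos': array([-1.74079788e-01,  2.45787433e-01,  1.55904105e+00,  3.44951187e-06,
        1.33866983e+00, -1.74120924e-01]), 'joint_vel': array([ 4.88714903e-05,  6.01308512e-04,  1.15918223e-03, -2.10670015e-03,
        7.12327843e-04,  1.59779708e-04]), 'effort': array([ 6.17919522e-04, -4.29512215e+01, -3.26122355e+01, -1.30276699e-04,
        5.42047856e-03, -1.36905024e-05]), 'position': array([6.49471407e+02, 1.12815085e-01, 2.47182784e+02]), 'tcp_rot': array([ 1.20852772,  1.21084583, -1.21039379]), 'wrist_force': array([-0.15326832, -0.14373012,  0.60487841]), 'moment': array([-0.00209605,  0.03891171, -0.00413107]), 'width': 1.003099269168054}
scene [380.61980915212627, 380.61980915212627, 245.15357097626105, 193.69646662218796, array([1212.14352316,  202.67126775, 1076.40114885]), array([-1.59880526, -2.11208176,  0.71857252])]
side [380.6243540642918, 380.6243540642918, 263.8096454907039, 189.7325748202859, array([ 282.92176279, -628.13046399,  819.45055344]), array([-2.34995899,  0.41938738, -0.15740089])]
wrist [292.24594506205256, 292.24594506205256, 257.0654254365182, 188.91401448226162, array([649.70339157,  79.07010992, 372.96165264]), array([ 2.82435567e+00,  1.64855182e-03, -2.72317098e-03])]
```

View pics/scene0.png

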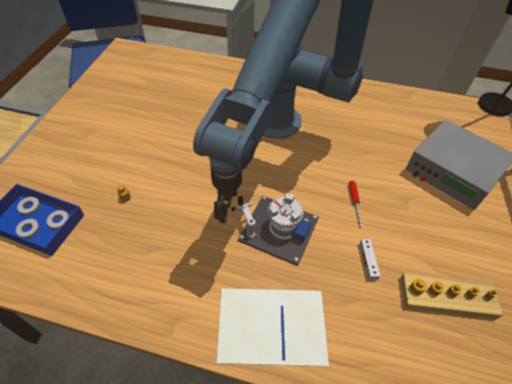

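View pics/side0.png

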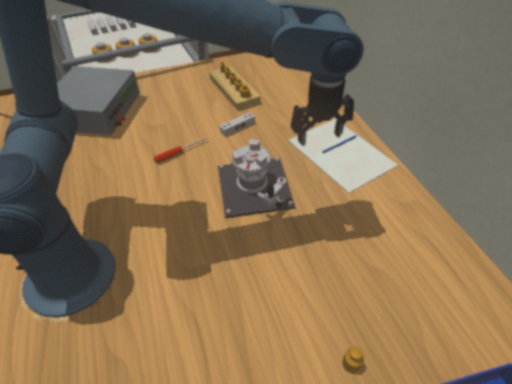

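View pics/wrist0.png

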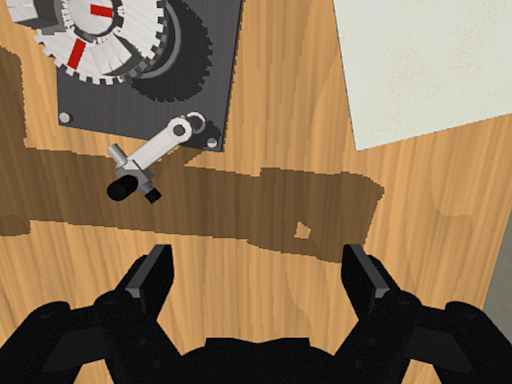

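```bash
cat > h.py <<'E'
import numpy as np,cv2
from scipy.spatial.transform import Rotation as R
from cell import robot
def cast(c,u,v,z):
    d=R.from_rotvec(c["rotation"]).apply([(u-c["cx"])/c["fx"],(v-c["cy"])/c["fy"],1.])
    return c["eye"]+d*(z-c["eye"][2])/d[2]
def proj(c,p):
    q=R.from_rotvec(c["rotation"]).inv().apply(np.asarray(p,float)-c["eye"])
    return q[0]/q[2]*c["fx"]+c["cx"],q[1]/q[2]*c["fy"]+c["cy"]
def reds(img,minA=15):
    h=cv2.cvtColor(img,cv2.COLOR_RGB2HSV)
    m=(((h[...,0]<8)|(h[...,0]>172))&(h[...,1]>150)&(h[...,2]>90)).astype(np.uint8)
    n,l,s,ce=cv2.connectedComponentsWithStats(m)
    out=[]
    for i in range(1,n):
        if s[i,4]>=minA:
            ys,xs=np.where(l==i);r=cv2.minAreaRect(np.stack([xs,ys],1).astype(np.float32))
            out.append((s[i].tolist(),ce[i].round(1).tolist(),cv2.boxPoints(r).round(1).tolist()))
    return out
def crop(c,x0,y0,x1,y1,k,name):
    cv2.imwrite("pics/"+name+".png",cv2.resize(c["color"][y0:y1,x0:x1,::-1],None,fx=k,fy=k,interpolation=cv2.INTER_CUBIC))
E
python3 - <<'E'
from h import *
for n,b,k in(("wrist",(0,0,260,220),3),("scene",(220,180,340,270),6),("side",(200,130,310,225),6)):
    c=robot.capture(n);crop(c,*b,k,n+"1")
    print(n)
    for r in reds(c["color"],4):print(r)
E
```

```text
wrist
([91, 5, 22, 13, 195], [101.1, 10.7], [[89.4000015258789, 12.899999618530273], [91.19999694824219, 4.199999809265137], [113.69999694824219, 8.699999809265137], [111.9000015258789, 17.399999618530273]])
([67, 39, 19, 31, 271], [76.0, 53.5], [[66.30000305175781, 65.80000305175781], [76.5999984741211, 38.5], [85.5999984741211, 41.79999923706055], [75.30000305175781, 69.0999984741211]])
scene
([422, 175, 5, 5, 17], [423.6, 177.0], [[421.0, 177.0], [423.5, 174.5], [426.0, 177.0], [423.5, 179.5]])
([350, 181, 9, 23, 129], [353.8, 191.7], [[348.20001220703125, 181.6999969482422], [354.1000061035156, 180.1999969482422], [359.3999938964844, 201.60000610351562], [353.5, 203.10000610351562]])
side
([119, 117, 5, 3, 15], [121.0, 118.0], [[119.0, 117.0], [123.0, 117.0], [123.0, 119.0], [119.0, 119.0]])
([155, 147, 27, 15, 148], [167.9, 153.6], [[154.0, 156.60000610351562], [179.89999389648438, 145.5], [182.10000610351562, 150.6999969482422], [156.1999969482422, 161.8000030517578]])
```

View pics/wrist1.png

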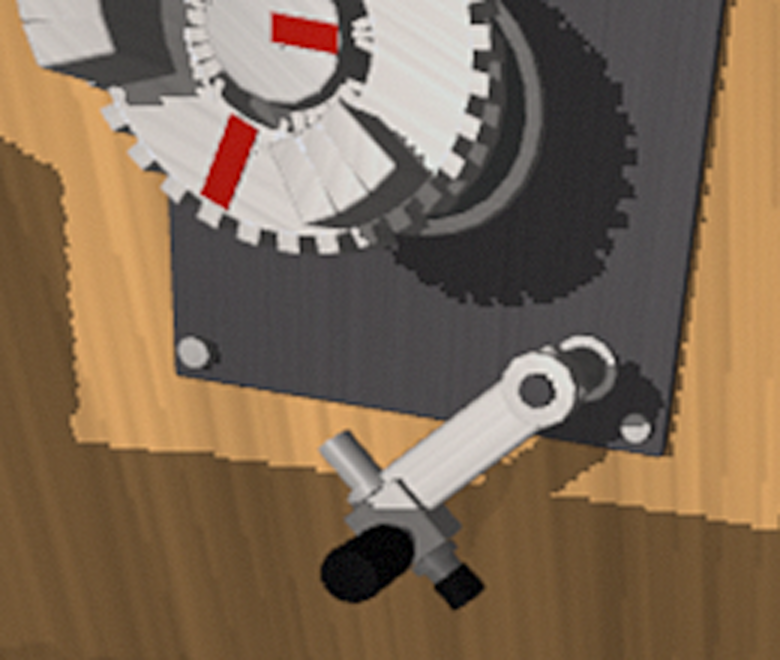

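View pics/scene1.png

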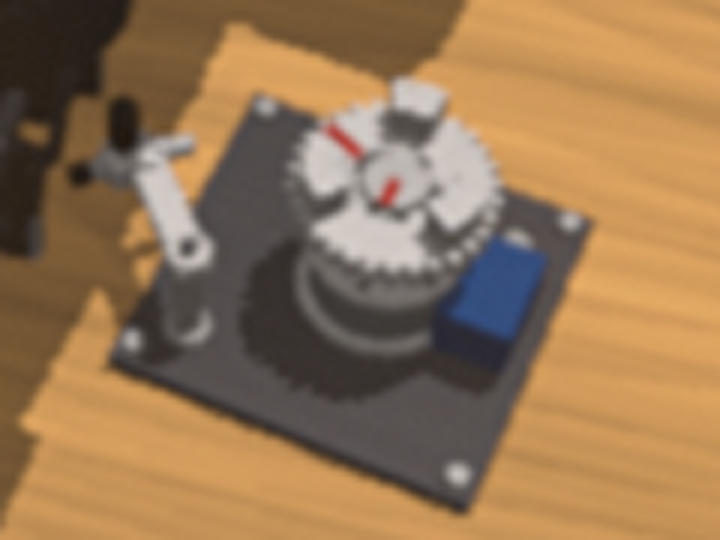

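View pics/side1.png

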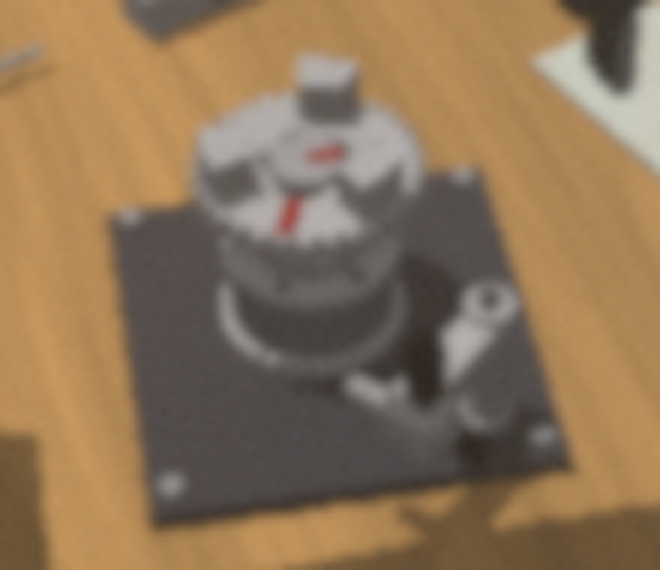

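```bash
python3 - <<'E'
from h import *
c=robot.capture("wrist")
ce=cast(c,90.3,8.6,114);ou=cast(c,112.8,13,114);wm=cast(c,76,53.5,110);pv=cast(c,179.5,130,90);kn=cast(c,116.7,191.7,128)
a=lambda p,q:np.degrees(np.arctan2(*(q-p)[1::-1]))
print(ce,ou,wm,pv,kn)
print("stand hd",a(ce,ou),"pivot-based hd",a(ce,pv)-np.degrees(np.arctan2(-85,70)),np.linalg.norm((pv-ce)[:2]),110.1)
print("wheel",a(ce,wm),np.linalg.norm((wm-ce)[:2]))
print("arm",a(pv,kn)-np.degrees(np.arctan2(-12,-70)),np.linalg.norm((kn-pv)[:2]),71)
# bolts/plate corners at z12: bottom-left (178/3,373/3), bottom-right (664/3,453/3)
p=cast(c,178/3,375/3,12);q=cast(c,664/3,453/3,12);print("edge",a(p,q),np.linalg.norm(p-q),p,q)
# origin from corner: q is (105,-117), p is (-95,-117)
E
```

```text
[519.87596534 141.21821086 114.        ] [536.92131562 138.22144586 114.        ] [500.33321609 109.77173248 110.        ] [575.311175    45.20496513  90.        ] [525.1050497   -4.39016766 128.        ]
stand hd -9.97134146595643 pivot-based hd -9.471593200856482 110.86751474337912 110.1
wheel -121.85932526015662 37.024317019401515
arm 34.921655786490675 70.57146884238757 71
edge -9.200370386857005 198.34193338873385 [409.15848518  41.76107211  12.        ] [604.94879551  10.04866255  12.        ]
```

```bash
python3 -m pendant '0 0 -30 10 0;0 0 -30 10 0;0 0 -30 10 0;0 0 -30 10 0;0 0 -10 2 0;0 20 0 0 0;0 20 0 0 0;0 20 0 0 0;0 20 0 0 0;0 0 0 0 0'
python3 - <<'E'
from h import *
s=robot.state();print(s["t"],s["position"],s["wrist_force"],s["width"])
c=robot.capture("wrist");cv2.imwrite("pics/w2.png",c["color"][:,:,::-1])
print(cast(c,116,191,128))
E
```

```text
t: 1.35
position: [518.6, -41.3, 165.5]
tcp_rot: [1.208, 1.214, -1.212]
wrist_force: [-0.5, -0.2, 0.8]
width: -0.002
1.35 [518.64126985 -41.28885797 165.47945767] [-0.53794789 -0.23969383  0.8135533 ] -0.0021095982770346217
[435.04142246 -17.36224543 128.        ]
```

View pics/w2.png

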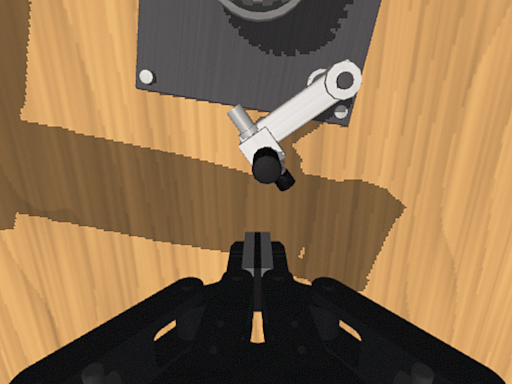

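The shut fingers (tip around 258,245) stand on the knob's outer side; the knob top is at about (266,165). Next I lower the fingers and push.

```bash
python3 -c "
from h import *
print(cast(robot.capture('wrist'),266,163,128))"
python3 -m pendant '0 20 0 0 0;0 23 0 0 0;0 0 0 0 0;0 0 -1 -8 0;0 0 -1 -8 0;0 0 -2 -8 0;0 0 -2 -8 0;0 0 -3 -8 0;0 0 0 0 0'
python3 - <<'E'
from h import *
s=robot.state();print(s["t"],s["position"],s["wrist_force"],s["width"])
c=robot.capture("wrist");cv2.imwrite("pics/w3.png",c["color"][:,:,::-1])
E
```

```text
[524.65598809  -1.02562561 128.        ]
t: 2.35
position: [510.6, -1.1, 125.9]
tcp_rot: [1.208, 1.209, -1.208]
wrist_force: [-1.2, -0.2, -0.1]
width: -0.0
2.35 [510.57417425  -1.11438121 125.88561441] [-1.21339728 -0.18101134 -0.08160571] -0.00045458799169612496
```

View pics/w3.png

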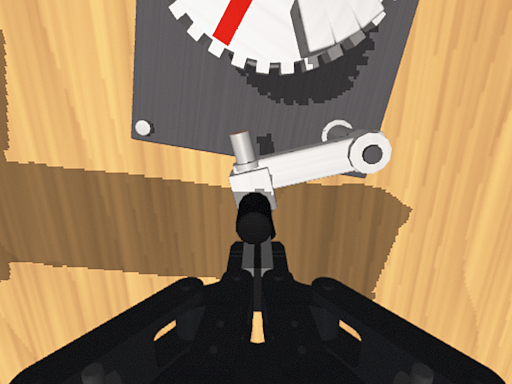

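The knob (255,225) is riding on the fingers and the arm is swinging in. I'll continue to the stop in small steps.

```bash
python3 -m pendant '0 0 -2 -6 0;0 0 -2 -6 0;0 0 -1 -5 0;0 0 -1 -4 0;0 0 0 -2 0;0 0 0 0 0'
python3 - <<'E'
from h import *
s=robot.state();print(s["t"],s["position"],s["wrist_force"],s["width"])
c=robot.capture("wrist");cv2.imwrite("pics/w4.png",c["color"][:,:,::-1])
E
```

```text
t: 3.0
position: [505.2, 21.6, 125.3]
tcp_rot: [1.21, 1.209, -1.208]
wrist_force: [0.0, -0.0, -0.0]
width: 0.003
3.0 [505.16220734  21.59019043 125.2798495 ] [ 0.02965008 -0.00886927 -0.01844887] 0.002951772454008851
```

View pics/w4.png

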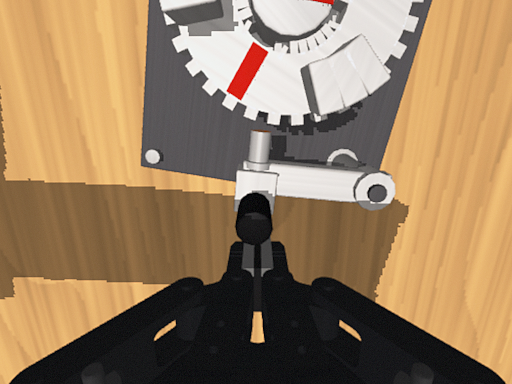

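```bash
python3 -m pendant '0 0 0 -2 0;0 0 0 -2 0;0 0 0 0 0'; python3 -m pendant '0 0 0 -2 0;0 0 0 0 0'
python3 - <<'E'
from h import *
s=robot.state();print(s["t"],s["position"],s["wrist_force"],s["effort"])
c=robot.capture("wrist");cv2.imwrite("pics/w5.png",c["color"][:,:,::-1])
E
```

```text
t: 3.35
position: [504.9, 25.2, 125.2]
tcp_rot: [1.209, 1.21, -1.209]
wrist_force: [-1.0, -1.3, 0.9]
width: -0.001
t: 3.55
position: [504.9, 26.9, 125.2]
tcp_rot: [1.209, 1.209, -1.21]
wrist_force: [-1.8, -1.5, 0.7]
width: -0.001
3.55 [504.85101124  26.92367864 125.18083614] [-1.84924759 -1.51133935  0.70667433] [  1.36626262 -30.94066143 -28.92356336   0.62577171  -0.29647127
   0.03885592]
```

View pics/w5.png

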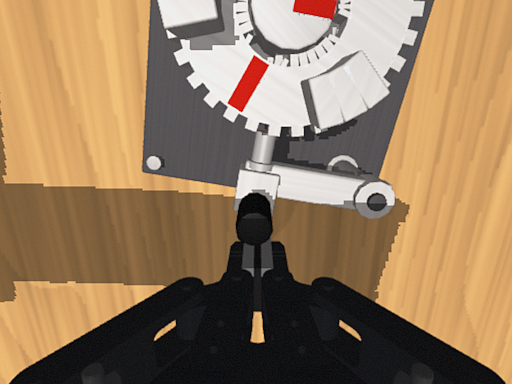

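```bash
cat >> h.py <<'E'
def ang(p,q): return np.degrees(np.arctan2(q[1]-p[1],q[0]-p[0]))
def arm(c,pv,kn):
    pv=cast(c,*pv,90);kn=cast(c,*kn,128)
    print("pv",pv,"kn",kn,np.linalg.norm((pv-kn)[:2]),"joint deg",(ang(pv,kn)-np.degrees(np.arctan2(-12,-70))+9.5+180)%360-180)
E
python3 -m pendant '0 0 0 -2 0;0 0 0 0 0'
python3 - <<'E'
from h import *
s=robot.state();print(s["t"],s["position"],s["wrist_force"])
c=robot.capture("wrist");crop(c,120,60,440,300,2.5,"w6")
arm(c,(375,202),(254,229))
E
```

```text
t: 3.8
position: [504.9, 27.2, 125.2]
tcp_rot: [1.205, 1.207, -1.211]
wrist_force: [-3.1, -10.9, 0.3]
width: 0.002
3.8 [504.86587195  27.21195173 125.23112237] [ -3.13302317 -10.87880363   0.31766774]
pv [574.08145267  45.29224431  90.        ] kn [503.40351098  46.34679043 128.        ] 70.68580839960588 joint deg -1.0823934648331033
```

View pics/w6.png

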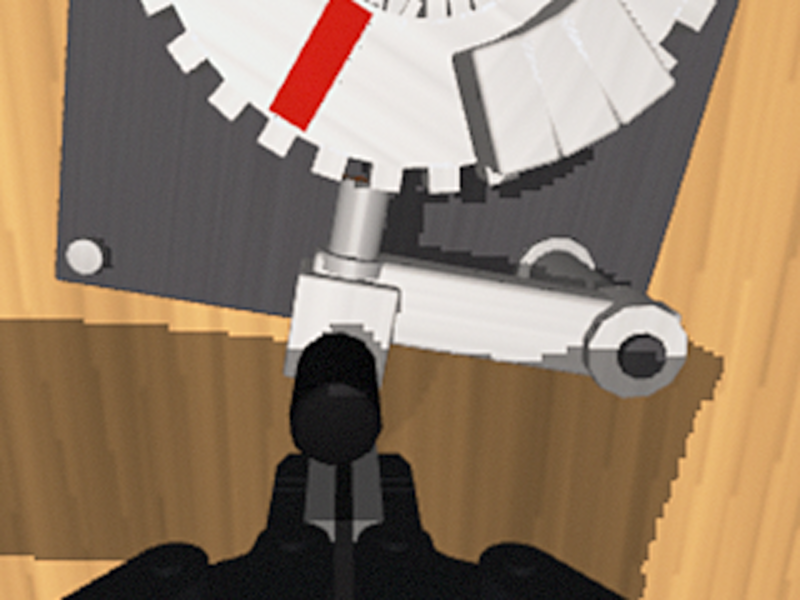

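Force rose to 11 N with the measured joint angle at about 0, so the arm is at its stop. I'll back off, then go over the wheel's gap on the +x side.

```bash
python3 -m pendant '0 0 0 8 0;0 0 0 12 0;0 -35 0 0 0;0 -40 0 0 0;0 0 20 -30 0;0 0 20 -35 0;0 0 15 -35 0;0 0 0 -35 0;0 0 0 0 0;0 0 0 0 0'
python3 - <<'E'
from h import *
s=robot.state();print(s["t"],s["position"],s["wrist_force"])
for n in("wrist","scene","side"):
    c=robot.capture(n)
    if n=="wrist":cv2.imwrite("pics/w7.png",c["color"][:,:,::-1])
    elif n=="scene":crop(c,220,160,340,270,6,"s7")
    else:crop(c,200,120,310,225,5,"d7")
E
```

```text
t: 4.85
position: [560.1, 144.3, 200.2]
tcp_rot: [1.209, 1.21, -1.208]
wrist_force: [-0.4, 0.1, -0.2]
width: -0.0
4.85 [560.08743524 144.30632623 200.16968838] [-0.38946369  0.07793533 -0.23910716]
```

View pics/w7.png

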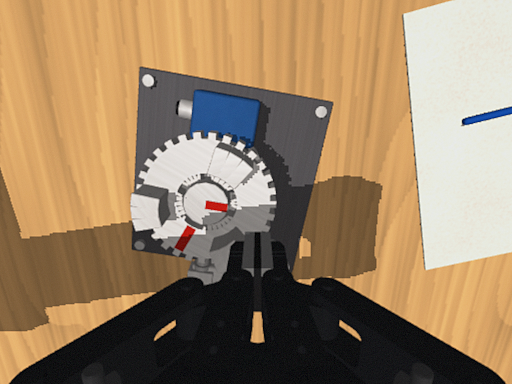

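View pics/d7.png

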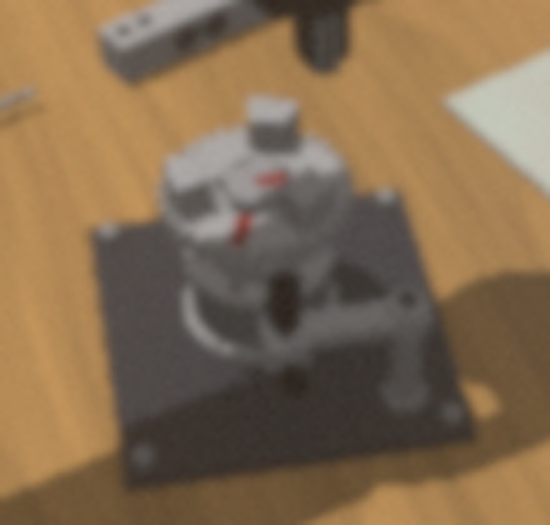

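View pics/s7.png

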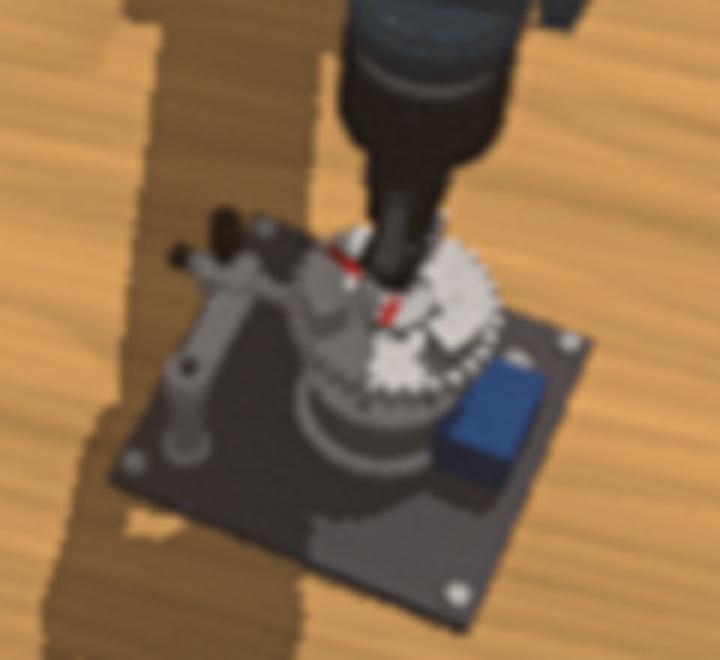

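```bash
python3 - <<'E'
from h import *
c=robot.capture("wrist")
for r in reds(c["color"]):print(r)
E
python3 -m pendant '0 30 0 2 0;0 33 0 1 0;0 0 0 0 0;0 0 0 -3.5 0;0 0 -.6 -3.5 0;0 0 -.9 -3.5 0;0 0 -1 -3.5 0;0 0 -1.5 -3.3 0;0 0 -1.5 -3.2 0;0 0 0 0 0'
python3 - <<'E'
from h import *
s=robot.state();print(s["t"],s["position"],s["wrist_force"])
c=robot.capture("wrist");cv2.imwrite("pics/w8.png",c["color"][:,:,::-1])
for r in reds(c["color"]):print(r)
E
```

```text
([205, 200, 23, 10, 160], [215.9, 204.5], [[204.89999389648438, 206.5], [206.10000610351562, 199.1999969482422], [227.10000610351562, 202.6999969482422], [225.8000030517578, 210.0]])
([175, 225, 20, 25, 219], [184.5, 236.9], [[174.3000030517578, 245.60000610351562], [187.1999969482422, 223.89999389648438], [194.60000610351562, 228.39999389648438], [181.60000610351562, 250.0]])
t: 6.05
position: [554.8, 161.7, 137.8]
tcp_rot: [1.209, 1.208, -1.208]
wrist_force: [1.7, -1.8, 1.4]
width: -0.002
6.05 [554.77964127 161.68810032 137.82066801] [ 1.74524819 -1.8149717   1.38309338]
([198, 266, 28, 13, 237], [210.5, 271.7], [[197.60000610351562, 274.79998779296875], [198.89999389648438, 265.3999938964844], [225.10000610351562, 269.20001220703125], [223.8000030517578, 278.5]])
([168, 321, 8, 6, 28], [172.1, 323.8], [[168.0, 325.0], [173.0, 320.0], [176.0, 323.0], [171.0, 328.0]])
```

View pics/w8.png

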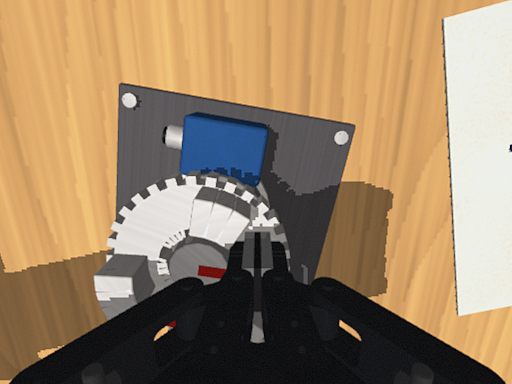

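```bash
python3 -m pendant '0 0 -1.9 -3 0;0 0 -2.2 -2.9 0;0 0 -2.4 -2.6 0;0 0 -2.6 -2.4 0;0 0 -2.9 -2.2 0;0 0 -3 -1.9 0;0 0 -3.2 -1.7 0;0 0 -3.3 -1.3 0;0 0 -3.4 -1.1 0;0 0 0 0 0'
python3 - <<'E'
from h import *
s=robot.state();print(s["t"],s["position"],s["wrist_force"])
c=robot.capture("wrist");cv2.imwrite("pics/w9.png",c["color"][:,:,::-1])
for r in reds(c["color"]):print(r)
c=robot.capture("side");crop(c,200,120,310,225,5,"d9")
E
```

```text
t: 7.1
position: [530.3, 180.6, 137.5]
tcp_rot: [1.21, 1.207, -1.207]
wrist_force: [6.9, -2.6, -1.7]
width: 0.003
7.1 [530.30229104 180.61873402 137.47474718] [ 6.92437372 -2.57330302 -1.68922073]
([251, 326, 10, 16, 105], [255.2, 335.0], [[251.0, 326.0], [260.0, 326.0], [260.0, 341.0], [251.0, 341.0]])
```

View pics/w9.png

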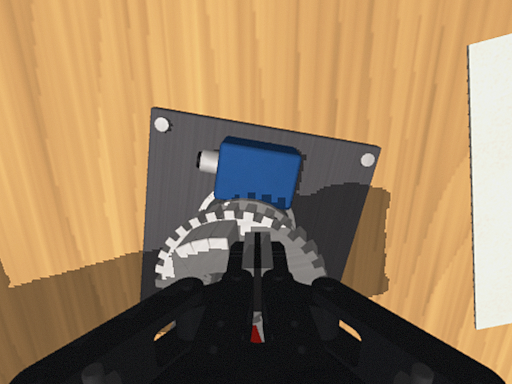

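View pics/d9.png

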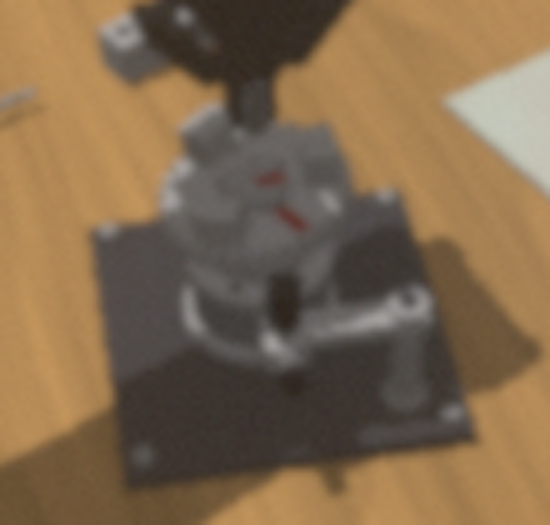

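```bash
cat >> h.py <<'E'
def sidemark(c,z=110):
    im=c["color"].astype(int);m=((im[...,0]>1.7*im[...,1])&(im[...,0]>1.7*im[...,2])&(im[...,0]>60)).astype(np.uint8)
    m[:120]=0;m[225:]=0;m[:,:200]=0;m[:,310:]=0
    n,l,s,ce=cv2.connectedComponentsWithStats(m)
    for i in range(1,n):
        if s[i,4]>3:
            p=cast(c,*ce[i],z);print(s[i,4],ce[i].round(1),p.round(1),"ang",round(ang((520,141.2),p),1),"r",round(np.hypot(p[0]-520,p[1]-141.2),1))
E
python3 -c "
from h import *
sidemark(robot.capture('side'))"
sed -i 's/im\[...,0\]>1.7\*im\[...,1\])&(im\[...,0\]>1.7\*im\[...,2\])&(im\[...,0\]>60)/im[...,0]>1.4*im[...,1])\&(im[...,2]>0.75*im[...,1])\&(im[...,0]>50)/' h.py
python3 -c "
from h import *
c=robot.capture('side');print(c['color'][163,256:261],c['color'][156,252:256])
sidemark(c)"
```

```text
[[ 95  69  64]
 [ 95  57  53]
 [ 96  58  52]
 [ 97  69  63]
 [101  81  78]] [[95 69 66]
 [95 68 63]
 [94 68 63]
 [96 72 66]]
10 [258.3 163.5] [529.4 106.3 110. ] ang -74.9 r 36.2
```

```bash
python3 -m pendant '0 0 -3.5 -.8 0;0 0 -3.5 -.4 0;0 0 -3.6 -.2 0;0 0 -3.6 .2 0;0 0 -3.5 .4 0;0 0 -3.5 .8 0;0 0 -3.4 1.1 0;0 0 -3.3 1.3 0;0 0 -3.2 1.7 0;0 0 0 0 0'
python3 - <<'E'
from h import *
s=robot.state();print(s["t"],s["position"],s["wrist_force"])
c=robot.capture("wrist");cv2.imwrite("pics/w10.png",c["color"][:,:,::-1])
c=robot.capture("side");crop(c,200,120,310,225,5,"d10");sidemark(c)
E
```

```text
t: 8.3
position: [516.6, 176.1, 145.4]
tcp_rot: [1.237, 1.172, -1.17]
wrist_force: [58.3, -1.7, -18.3]
width: -0.002
8.3 [516.60971864 176.05464268 145.41966712] [ 58.25960319  -1.70769702 -18.30678242]
10 [260.8 162.5] [537.2 107.7 110. ] ang -62.8 r 37.7
```

View pics/d10.png

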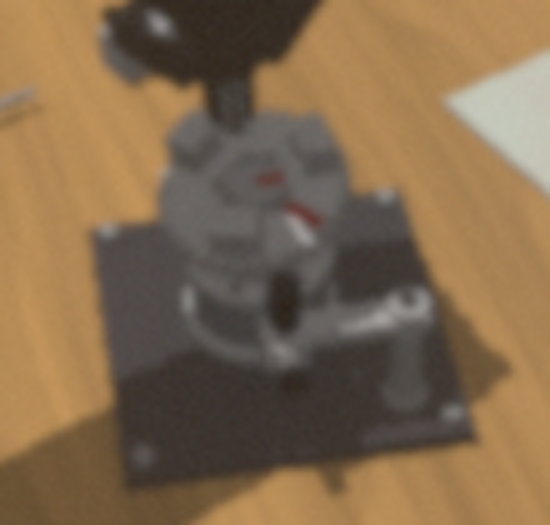

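Pushing met 58 N sideways and the wheel stuck, so I'm backing off right away.

```bash
python3 -m pendant '0 0 10 -1 0;0 0 10 -1 0;0 0 3 0 0;0 0 0 0 0'
python3 - <<'E'
from h import *
s=robot.state();print(s["t"],s["position"],s["wrist_force"],s["tcp_rot"],s["qpos"])
c=robot.capture("wrist");cv2.imwrite("pics/w11.png",c["color"][:,:,::-1])
c=robot.capture("side");crop(c,200,110,310,225,5,"d11");sidemark(c)
c=robot.capture("scene");crop(c,220,150,340,270,5,"s11")
E
```

```text
t: 8.8
position: [522.4, 179.2, 138.0]
tcp_rot: [1.212, 1.208, -1.206]
wrist_force: [5.2, 2.4, 4.7]
width: -0.0
8.8 [522.43015209 179.18683576 138.0127381 ] [5.23291503 2.36632427 4.71869462] [ 1.21166383  1.20817378 -1.2064647 ] [1.24614269e-01 1.45445275e-01 1.88914439e+00 1.24383226e-03
 1.10401538e+00 1.24116198e-01]
11 [259.3 161.8] [534.2 111.8 110. ] ang -64.2 r 32.7
```

View pics/d11.png

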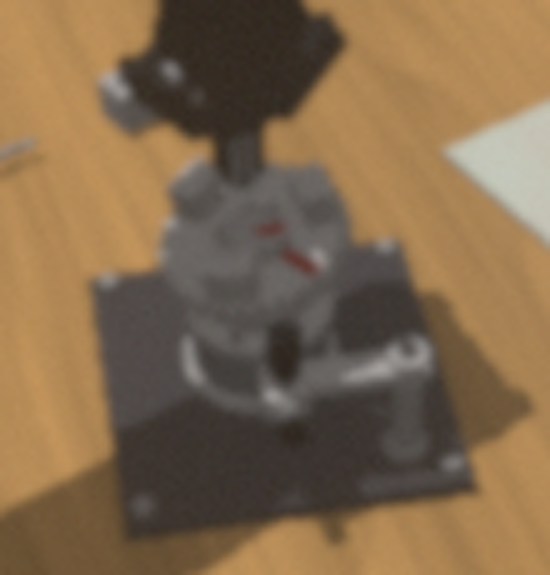

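View pics/s11.png

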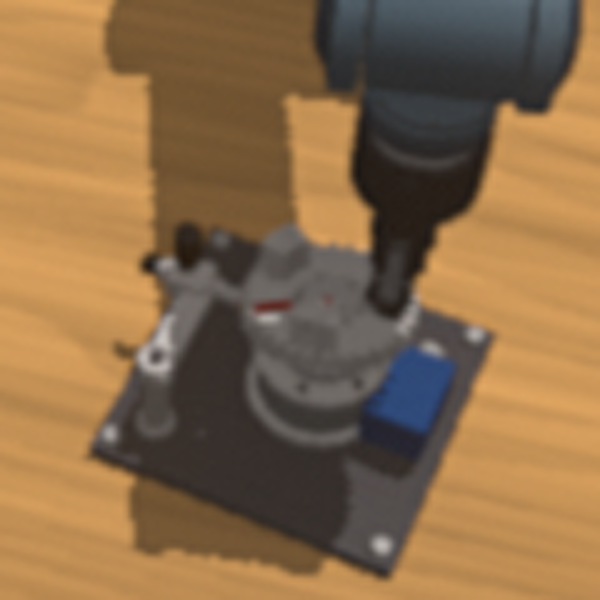

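View pics/w11.png

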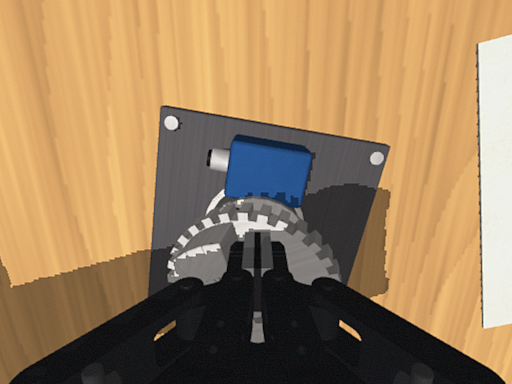

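```bash
python3 -m pendant '0 0 5 -4 0;0 4 0 0 0;0 4 0 0 0;0 0 0 0 0'; python3 -m pendant '0 0 -2 0 0;0 0 -2 0 0;0 0 -2 0 0;0 0 -1 0 0;0 0 0 0 0'
python3 - <<'E'
from h import *
c=robot.capture("side");crop(c,200,110,310,225,5,"d12");sidemark(c)
E
```

```text
t: 9.35
position: [526.0, 182.7, 128.7]
tcp_rot: [1.208, 1.21, -1.21]
wrist_force: [2.0, -0.5, 0.6]
width: -0.0
t: 9.85
position: [518.8, 182.5, 128.9]
tcp_rot: [1.209, 1.21, -1.21]
wrist_force: [0.9, 0.4, 0.1]
width: -0.0
4 [254.  155.2] [529.5 142.9 110. ] ang 9.9 r 9.7
11 [261.5 160.9] [541.4 113.1 110. ] ang -52.7 r 35.3
```

View pics/d12.png

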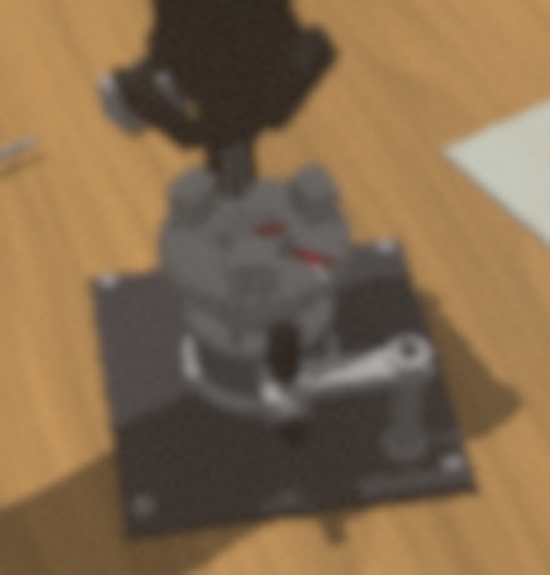

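With the fingers lower on the jaw, the wheel turns freely at about 1 N, and its mark is now at about -53°. I'll carry on slowly.

```bash
python3 -m pendant '0 0 -3 0 0;0 0 -3 0 0;0 0 -3 .6 0;0 0 -2.8 .9 0;0 0 -2.7 1 0;0 0 0 0 0'; python3 -m pendant '0 0 -2 1 0;0 0 -2 1 0;0 0 -2 1 0;0 0 0 0 0'
python3 - <<'E'
from h import *
c=robot.capture("side");crop(c,200,110,310,225,5,"d13");sidemark(c)
E
```

```text
t: 10.5
position: [504.4, 180.0, 129.2]
tcp_rot: [1.209, 1.21, -1.21]
wrist_force: [0.5, 0.2, 0.7]
width: -0.007
t: 10.9
position: [498.6, 176.9, 129.2]
tcp_rot: [1.209, 1.21, -1.21]
wrist_force: [2.1, 0.5, 0.6]
width: -0.0
4 [264.5 157. ] [554.7 125.5 110. ] ang -24.3 r 38.0
```

View pics/d13.png

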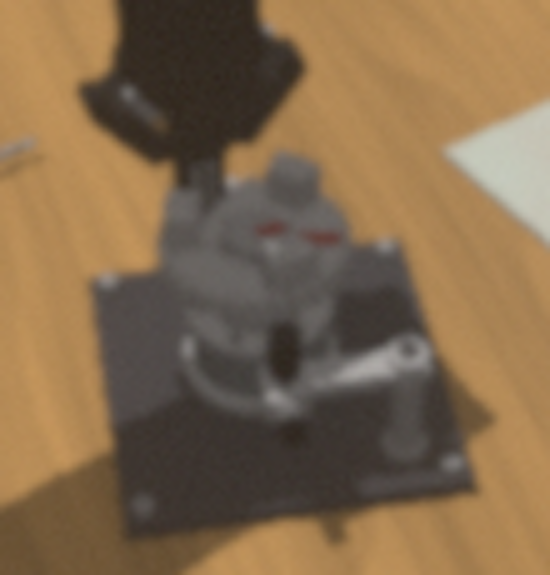

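```bash
python3 -m pendant '0 0 -1.2 .7 0;0 0 -1.2 .8 0;0 0 -1.2 .8 0;0 0 -1.1 .9 0;0 0 -1.1 .9 0;0 0 0 0 0'; python3 -c "
from h import *
c=robot.capture('side');sidemark(c)"; python3 -m pendant '0 0 -1 1 0;0 0 -1 1 0;0 0 0 0 0'
python3 - <<'E'
from h import *
c=robot.capture("side");crop(c,200,110,310,225,5,"d14");sidemark(c)
E
```

```text
t: 11.55
position: [492.6, 172.7, 129.0]
tcp_rot: [1.208, 1.21, -1.211]
wrist_force: [0.3, 0.2, -0.4]
width: 0.003
5 [253.8 155.4] [528.8 142.5 110. ] ang 8.1 r 8.9
6 [265.  160.5] [550.9 111.3 110. ] ang -44.0 r 43.0
t: 11.9
position: [490.9, 170.8, 129.2]
tcp_rot: [1.209, 1.209, -1.21]
wrist_force: [-0.6, 0.8, 0.6]
width: 0.002
```

View pics/d14.png

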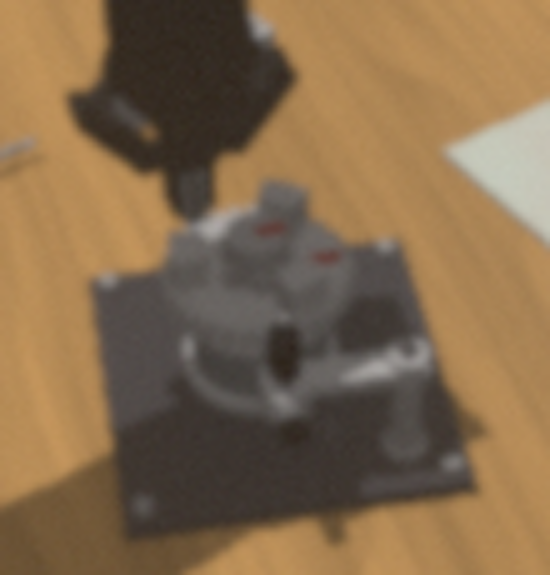

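The wheel has dropped: its mark is much lower at crop (325,258), and the shaft core stands proud. I'll lift clear and verify.

```bash
python3 -m pendant '0 -5 0 0 0;0 -30 0 0 0;0 -40 0 0 0;0 -40 30 20 0;0 0 35 35 0;0 0 35 35 0;0 0 35 35 0;0 0 0 30 0;0 0 0 0 0;0 0 0 0 0'
python3 - <<'E'
from h import *
s=robot.state();print(s["t"],s["position"],s["wrist_force"])
c=robot.capture("side");crop(c,200,120,310,225,5,"d15");sidemark(c,86)
c=robot.capture("scene");crop(c,220,170,340,270,5,"s15")
c=robot.capture("wrist");crop(c,0,0,360,270,2.2,"w15")
for r in reds(c["color"]):print(r)
E
```

```text
t: 12.95
position: [624.0, 17.0, 241.5]
tcp_rot: [1.21, 1.209, -1.21]
wrist_force: [-0.9, -0.3, 0.4]
width: 0.001
12.95 [624.02283458  17.03943736 241.50606693] [-0.92711445 -0.34455004  0.42508197]
6 [254.2 155.3] [538.2 168.4  86. ] ang 56.2 r 32.7
([124, 29, 22, 13, 193], [134.2, 35.3], [[122.4000015258789, 37.5], [124.0, 28.899999618530273], [146.5, 33.099998474121094], [144.89999389648438, 41.70000076293945]])
([167, 40, 27, 14, 241], [179.9, 46.3], [[165.8000030517578, 48.29999923706055], [167.39999389648438, 39.5], [194.0, 44.400001525878906], [192.39999389648438, 53.20000076293945]])
```

View pics/d15.png

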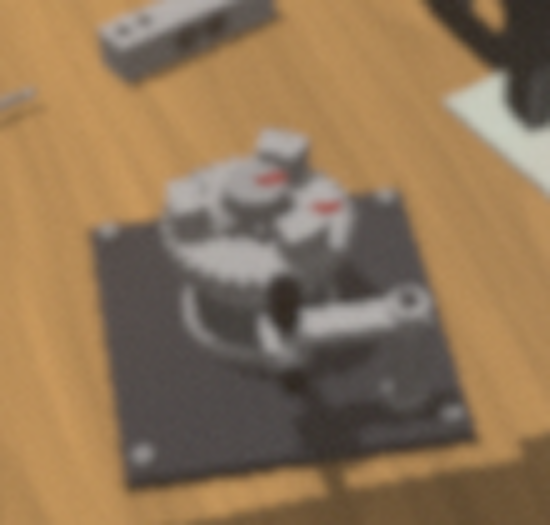

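View pics/s15.png

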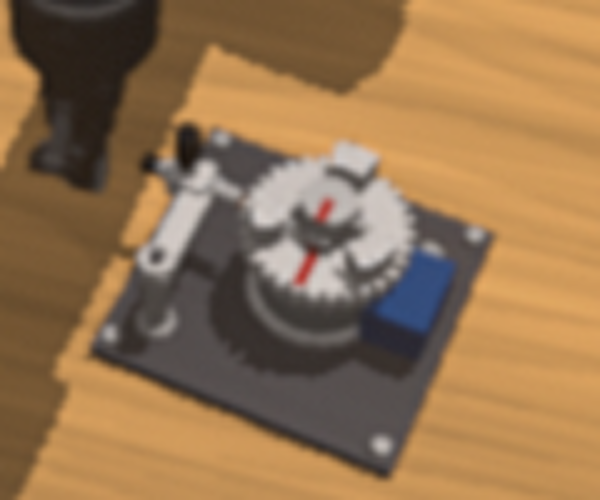

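View pics/w15.png

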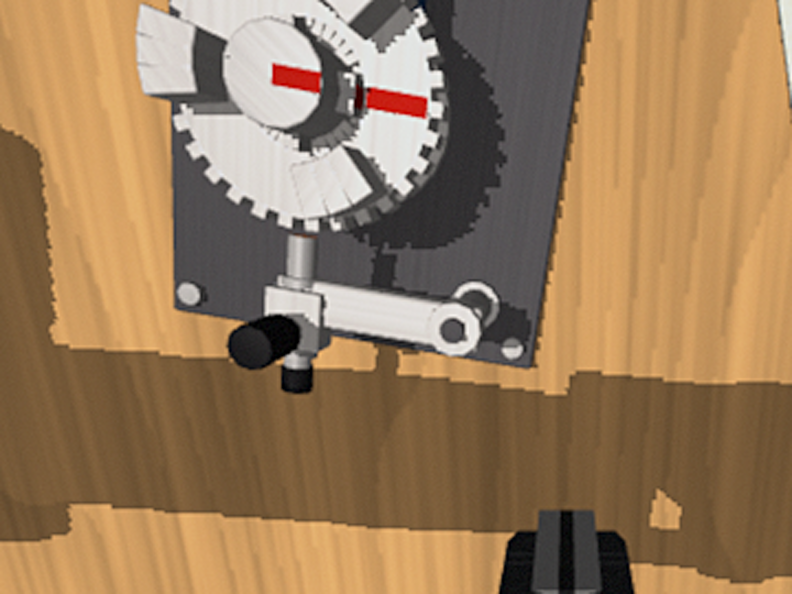

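```bash
python3 - <<'E'
from h import *
c=robot.capture("wrist")
ce=cast(c,123.2,33.2,114)
for z in(86,90,110):
    p=cast(c,179.9,46.3,z);print(z,p,ang(ce,p),np.linalg.norm((p-ce)[:2]))
arm(c,(205,150),(114.3,157.7))
d=robot.capture("side")
p=cast(c,179.9,46.3,86);print("side px expected",proj(d,p),"if up",proj(d,cast(c,179.9,46.3,110)),"seen",(200+325/5,120+207/5))
E
```

```text
86 [556.0523833  136.03841408  86.        ] -8.241301048849541 36.96017457684467
90 [557.01227082 135.49055231  90.        ] -8.85152641865729 37.990835956267304
110 [561.81170839 132.75124347 110.        ] -11.462833129922538 43.19948232245878
pv [573.82025799  45.48886683  90.        ] kn [504.7426102   45.97445461 128.        ] 69.07935450632158 joint deg -0.6303379588298412
side px expected (np.float64(263.74713486290324), np.float64(160.8946336560393)) if up (np.float64(266.00257291430853), np.float64(154.81039447803144)) seen (265.0, 161.4)
```

All checks agree, and the robot is touching nothing. Handing in.

```bash
python3 -c "
from cell import robot
print(robot.job_done());s=robot.state();print(s['t'],s['wrist_force'])"
```

```text
the job is handed in; nothing more can be done
None
the job is handed in; nothing more can be done
```

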